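# Reset and lock the hold-down screw on a copper blank

## Robot

A 6-joint arm with a two-finger parallel gripper is mounted at the origin on the work surface. World frame = base frame: x ahead of the robot, y to its left, z up, the work surface at z = 0. Lengths are in m, angles in rad, forces in N, time in s.
With the tool pointing down it reaches from about 0.4 to 0.825 m from the base axis. Payload 7 kg.
Tool frame: the origin (TCP) lies midway between the tips of the shut fingers; the grasp point (between the pads) lies 19 mm behind it; x points along the fingers, z is the direction in which the jaws open and shut, and the axes are right-handed (so a half turn about x gives the same grasp; the last joint's range is limited). The gripper opens to 88 mm and grips with 3 to 60 N. Pads are 19 mm wide; open, the fingers measure 130 mm over their backs; the gripper's body (78 mm by 193 mm) begins 47 mm behind the grasp point.
Start: joints at [-0.818, 0.359, 0.012, 0, -1.224, -0.288], TCP at [0.303, -0.603, 0.227] pointing down, gripper open.
Joint ranges: [-3.07, 3.07], [-1.43, 2.12], [-1.02, 1.25], [-3.03, 1.67], [-3.05, -0], [-3.03, 3.03]. Speed limits (rad/s): [2.39, 2.39, 3.01, 3.14, 3.14, 3.14].

## Interface

Orientations are given as a rotation vector (axis times angle).
In Python, from plant import get_obs, camera, get_calibration, sign_off gives the robot as it stands.
- The arm moves only by the tool send_rows, never from a script. Its argument "plan" is a list of rows, each a list of 4 numbers: the shift along the tool's x, y, z in mm, then the turn about the tool's x in degrees. A call has 1 to 5 rows; each row is the pose to reach, as a shift and turn from the pose commanded when the call began, along the tool's axes at that moment; what a row does not reach only later rows make up. A row lasts 1/10 s, in which the tool goes at most 50 mm and 8.59 degrees, less where a joint would pass 70% of its speed; a pose out of reach is approached as far as the arm can. A call with a gripper value outside its range is refused whole. "grip" is the opening, from 0 (shut) to 1 (fully open), set as the call begins (left out, the last holds). The fingers move at their own pace and stop on an object; "newtons" is the grip in N (left out, the last holds). Time passes only in rows, so rows that repeat a pose let the fingers close. It gives the time, the measured TCP pose, the force and the opening at its end, in the units of the state.
- get_obs(): the state, without advancing time (a new reading comes with each control period).
- camera(name): name is "scene" or "top"; returns the picture (400x640x3 uint8, red, green, blue); there is no depth.
- get_calibration(name): a dict with "fx", "fy", "cx", "cy" (pixels), "cam_to_world" (4x4, takes a point from camera to world coordinates). Camera axes: x right, y down, z forward; pixel columns grow to the right and rows downward; lengths in m; the calibration is good to about 2 mm. A picture is of the moment at which its call begins. get_calibration takes no time and is no camera call.
- sign_off(): hands the job in, once; it reports no verdict.
The state is a dict: "time_s": time; "joints": joint angles; "joint_vel": joint speeds; "tau": joint torques, N m; "position": TCP position; "orientation": TCP orientation; "force": force on the tool from outside, world axes, zero at the start; "wrist_torque": the same for the moment, N m; "width": finger opening in m.
Only numpy, scipy, OpenCV 4.12 (cv2) and the standard library are available. Lean on these libraries where they do the work, as an engineer would, in place of code of your own. Each camera call takes 0.05 s, during which the arm holds its last target.

## Task

On the green hold-down, slacken the brass lock nut by its lever, turn the red adjuster clockwise until the black foot bears on the boss of the copper blank with a light clamping pressure of about 25 N (do not crush it), then tighten the lock nut again firmly without overdoing it, so that the setting stays. Leave the blank and everything else on the bench where they are, and let go.

Things in the scene. Friction and masses are not known exactly. Their poses are not given: they have to be found in the camera images.
- fixture: green cast hold-down screwed to the bench, does not move: base 160 x 230 x 12 mm, a column on its +y side and a bridge (top 125 mm above the bench) that carries the vertical spindle. Origin on the spindle axis at bench height; z up, +y towards the column
- lock_nut (a joint): turn of the brass lock nut (42 mm across, 128 to 148 mm above the bench, under the adjuster) in rad; near 0 at the start, tight; positive = clockwise from above = tightening, negative = loosening (to -1.2). It seats near 0 (from about -0.05 on it grips), where it locks the adjuster, gets stiffer over the next 0.1 rad, and keeps its grip when let go. 0.2 rad back frees the adjuster fully
- lever_post (a point): centre of the top of the upright black post, 14 mm diameter, on the lock nut's flat lever, 80 mm from the spindle axis; free to grip from 143 to 190 mm above the bench. Nut tight, the lever points along the fixture's -y. Pushing the post along its circle takes 2 to 5 N while slack; the nut is tight once it has been pushed clockwise with 7 to 15 N (aim for 10); 17 N is too much
- adjuster (a joint): turn of the red adjuster in rad, 0 at the start; positive = clockwise from above = foot down, 6 mm per rad (range -0.5 to 3.0). Turning it freely takes up to 0.25 N m, less when it stands still; once the foot bears, every 10 N on the blank adds 0.06 N m. It stays where it is left. The lock nut, tight, brakes it: do not force it then
- adjuster_bar (a point): centre of the top of the red adjuster's grip bar, on the spindle axis, 192 mm above the bench. The bar is 56 mm long, 12 mm wide, 28 mm high (164 to 192 mm above the bench) on an 18 mm stem; at joint value 0 its length lies along the fixture's x. The point's x axis is the bar's length
- foot: black sprung foot under the bridge, a disc of 28 mm diameter, 12 mm high, at the lower end of the spindle (its lower face 59 mm above the bench at the start); it only goes up and down and starts 2 to 8 mm above the blank's boss
- foot_face (a point): centre of the foot's lower face
- lock_pad: steel pad hidden inside the lock nut, which the nut presses down on the adjuster's collar to lock it (10 mm per rad of the nut)
- plate: copper blank 100 x 66 x 4 mm lying loose on the round steel stake under the foot, with a hammered round boss, 34 mm across, in its middle under the foot; the top of the boss is 6.5 to 11.5 mm above the blank's underside, different each time; more than 55 N dents it. Origin at the centre of the underside
- spare_ring: loose brass ring, 32 mm across, 12 mm high, lying on the fixture's base; bystander
- hammer: hammer lying on the bench; bystander
- wrench: wrench lying on the bench; bystander
- mug: white mug, 80 mm across, 90 mm high; bystander
- steel_block: dark steel block 70 x 70 x 50 mm with a hole; bystander
- tin: aluminium tin, 70 mm across, 80 mm high; bystander
- bronze: small bronze figure, 60 mm across, 140 mm high; bystander
Things that resemble listed ones, but are neither listed nor needed, are in the scene too. Of the things that look like the plate, the largest one is meant.

How it is judged:
By the outcome, as a careful person would: the job done as asked, in the order asked, and still so for the second after the job is handed in, with the robot touching nothing.
It also fails if it takes over 72 s, if anything falls off the work surface, if the arm or the gripper's body presses on something with over 40 N, if the wrist force passes 120 N, or if a joint passes its speed limit or range.

## Working session

There is one attempt and no reset: what is moved stays moved. The work goes in short steps, Python scripts to look and compute and a tool call to move; the robot and the scene stay as the last step left them, time stands still between calls to the robot, and variables do not carry over. Pictures are saved under pics/ and viewed, and the job is handed in when it is done.

Besides the shell and the picture viewer there is one more tool, called as name(argument=value, ...), one argument or row to a line, values as JSON. send_rows: Moves the arm, as the interface text tells. Its arguments: {"type":"object","properties":{"plan":{"type":"array","items":{"type":"array","items":{"type":"number"}}},"grip":{"type":"number"},"newtons":{"type":"number"}},"required":["plan"]}

```bash
ls; mkdir -p pics
python3 - <<'E'
from plant import *
import cv2
for n in ("scene","top"):
    im=camera(n); cv2.imwrite(f"pics/{n}0.png",im[:,:,::-1]); c=get_calibration(n); print(n,c)
o=get_obs(); print(o)
E
```

```text
pics
scene {'fx': 432.3243347413313, 'fy': 432.3243347413313, 'cx': 316.8994457744682, 'cy': 201.36040680254365, 'cam_to_world': array([[ 0.87755939,  0.39002584, -0.2788716 ,  0.92364072],
       [ 0.47935819, -0.72613682,  0.4928905 , -0.60075174],
       [-0.01025891, -0.56622007, -0.82419026,  1.10781305],
       [ 0.        ,  0.        ,  0.        ,  1.        ]])}
top {'fx': 445.1201916355519, 'fy': 445.1201916355519, 'cx': 318.5070913582447, 'cy': 200.3848385091492, 'cam_to_world': array([[ 0.00631257, -0.99288044,  0.11894785,  0.40475312],
       [-0.99993248, -0.00742803, -0.00893671,  0.0022477 ],
       [ 0.00975663, -0.11888341, -0.99286028,  1.60012452],
       [ 0.        ,  0.        ,  0.        ,  1.        ]])}
{'time_s': 0.1, 'joints': array([-8.17919319e-01,  3.59265059e-01,  1.11410507e-02, -2.82771999e-04,
       -1.22412750e+00, -2.88119274e-01]), 'joint_vel': array([ 0.00026965, -0.00140276,  0.00220753,  0.0014504 , -0.00102545,
        0.0007467 ]), 'tau': array([-1.42640565e-03, -5.84165347e+01,  2.93751580e+01,  7.01544285e+00,
        1.01456948e-02, -5.35335744e-05]), 'position': array([ 0.30231233, -0.60301231,  0.2257494 ]), 'orientation': array([-1.54129586,  0.95166278,  1.54371554]), 'force': array([0.40001839, 0.35991585, 0.23678679]), 'wrist_torque': array([-0.02930093, -0.00173636,  0.01926511]), 'width': 0.08769249683299678}
```

View pics/scene0.png

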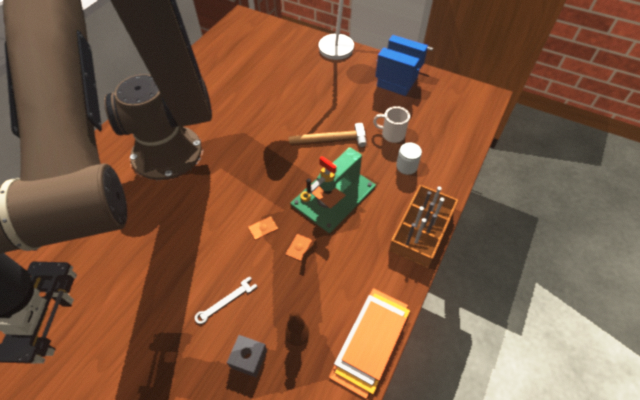

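View pics/top0.png

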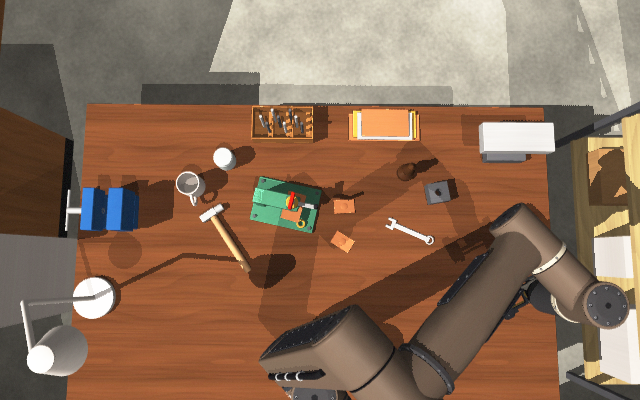

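The scene view shows the fixture near pixel (333,190), and the top view shows it near (285,205), with the column to the left (+y). I'll zoom in on both.

Run:
```python
import cv2
im=cv2.imread("pics/scene0.png")[140:240,280:390]; cv2.imwrite("pics/s0z.png",cv2.resize(im,None,fx=6,fy=6,interpolation=cv2.INTER_CUBIC)[:600])
im=cv2.imread("pics/top0.png")[165:245,240:340]; cv2.imwrite("pics/t0z.png",cv2.resize(im,None,fx=7,fy=7,interpolation=cv2.INTER_CUBIC))
```

```text
(no output)
```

View pics/s0z.png

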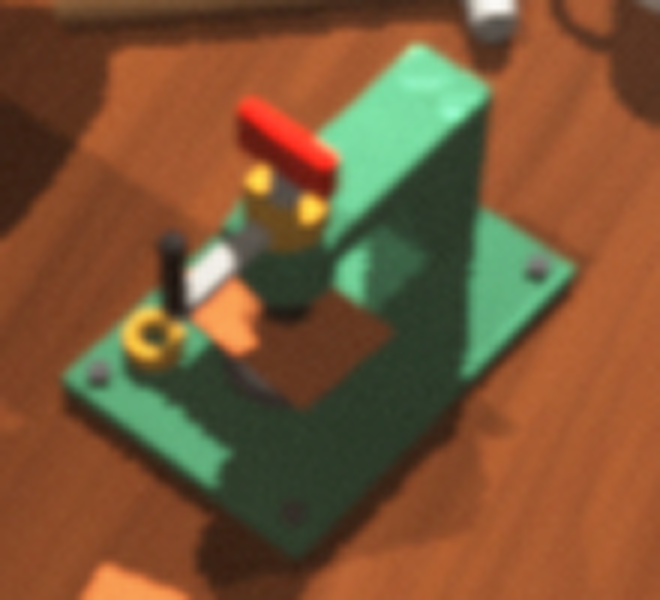

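View pics/t0z.png

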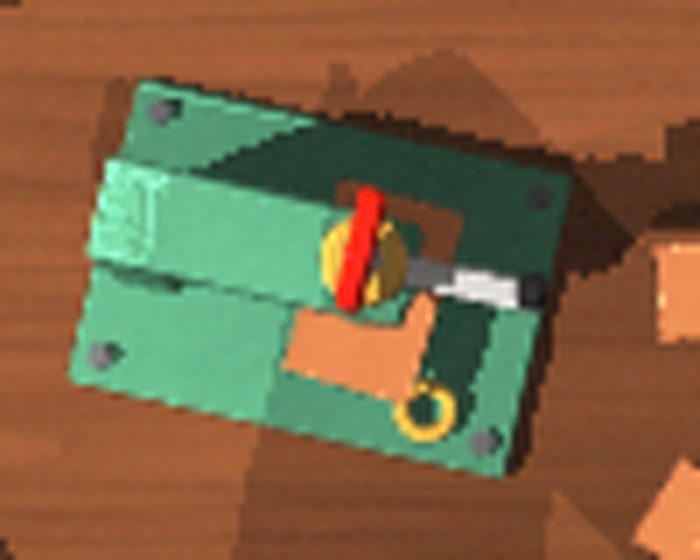

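```bash
cat > h.py <<'E'
import numpy as np
from plant import *
def ray(n,uv,z):
    c=get_calibration(n);T=c["cam_to_world"]
    d=T[:3,:3]@np.array([(uv[0]-c["cx"])/c["fx"],(uv[1]-c["cy"])/c["fy"],1.]);o=T[:3,3]
    return o+d*(z-o[2])/d[2]
def proj(n,p):
    c=get_calibration(n);T=c["cam_to_world"];q=T[:3,:3].T@(np.array(p)-T[:3,3])
    return np.array([c["cx"]+c["fx"]*q[0]/q[2],c["cy"]+c["fy"]*q[1]/q[2]])
T=lambda x,y:(x/7+240-.43,y/7+165-.43)
S=lambda x,y:(x/6+280-.42,y/6+140-.42)
E
python3 - <<'E'
from h import *
P=[ray("top",T(*p),.012) for p in [(140,80),(572,178),(508,475),(72,382)]]
for p in P: print("corner",p)
print("center",np.mean(P,0))
for a,b in [(0,1),(1,2),(2,3),(3,0)]:
    d=P[b]-P[a];print(np.linalg.norm(d),np.degrees(np.arctan2(d[1],d[0])))
for p in [(65,378),(300,553),(578,266)]: print("sc corner",ray("scene",S(*p),.012))
print("bar top", ray("top",T(358,250),.192),"scene",ray("scene",S(291,136),.192))
print("bar ends", ray("top",T(372,190),.192),ray("top",T(346,310),.192))
print("post top",ray("top",T(533,288),.190),"scene",ray("scene",S(172,241),.190))
E
```

```text
corner [0.6821458  0.20142828 0.012     ]
corner [ 0.63278709 -0.02181764  0.012     ]
corner [0.47988833 0.00990421 0.012     ]
corner [0.52574224 0.23262374 0.012     ]
center [0.58014086 0.10553465 0.012     ]
0.22863732378737814 -102.46728488805876
0.15615475119338812 168.27914435053177
0.2273907842758251 78.36639155283586
0.1594842560261999 -11.279899217164337
sc corner [0.48336214 0.01208733 0.012     ]
sc corner [ 0.63745695 -0.02270861  0.012     ]
sc corner [0.68499346 0.20141522 0.012     ]
bar top [0.57311128 0.07808365 0.192     ] scene [0.57843065 0.07552233 0.192     ]
bar ends [0.60071181 0.07208213 0.192     ] [0.54564671 0.08314993 0.192     ]
post top [ 0.55652809 -0.00165016  0.19      ] scene [ 0.55921036 -0.00139462  0.19      ]
```

```bash
cat >> h.py <<'E'
from scipy.spatial.transform import Rotation as Ro
SP=np.array([.5755,.0768]); YAW=np.radians(-11.9)
def st():
    o=get_obs(); R=Ro.from_rotvec(o["orientation"]).as_matrix()
    return o,R
def to(xyz,jaw=None,show=True):
    """rows numbers for target TCP xyz and jaw yaw (deg, mod 180)"""
    o,R=st(); d=R.T@(np.array(xyz)-o["position"])*1e3
    t=0
    jy=np.degrees(np.arctan2(R[1,2],R[0,2]))
    if jaw is not None:
        t=-((jaw-jy+90)%180-90)
    print("t",round(o["time_s"],2),"shift mm",d.round(1),"jaw now",jy.round(1),"turn",np.round(t,1),"q6",o["joints"][5].round(3),"(other turn",round(t-180*np.sign(t),1),")")
def fx(r,ang): # point at radius r, fixture angle ang(rad) ccw from -y
    a=YAW-np.pi/2+ang
    return SP+r*np.array([np.cos(a),np.sin(a)])
E
python3 - <<'E'
from h import *
o,R=st();print(R.round(3)); p=fx(.08,0);print(p)
to([p[0],p[1],.23],np.degrees(YAW))
to([*SP,.23],np.degrees(YAW)+90)
print(o["joints"])
E
```

```text
[[-0.001 -0.894 -0.448]
 [ 0.001 -0.448  0.894]
 [-1.     0.     0.001]]
[ 0.55900367 -0.00148072]
t 0.1 shift mm [  -3.7 -499.   422.7] jaw now 116.6 turn -51.5 q6 -0.288 (other turn 128.5 )
t 0.1 shift mm [  -3.6 -548.9  485.3] jaw now 116.6 turn 38.5 q6 -0.288 (other turn -141.5 )
[-8.17919319e-01  3.59265059e-01  1.11410507e-02 -2.82771999e-04
 -1.22412750e+00 -2.88119274e-01]
```

send_rows(
  plan=[
    [-40,-125,106,0],
    [-40,-250,212,-10],
    [-40,-250,212,-20],
    [-40,-250,212,-30],
    [-40,-250,212,-40],
  ],
  grip=0.4,
  newtons=60,
)

```text
time_s: 0.6
position: [0.3997, -0.3737, 0.2584]
orientation: [-1.941, 0.496, 1.942]
force: [1.1, 0.2, -0.3]
width: 0.0532
```

Run:
```python
from h import *
o,R=st(); p=fx(.08,0)
print(o["position"],o["width"],o["force"])
to([p[0],p[1],.25],np.degrees(YAW))
```

```text
[ 0.39971247 -0.37372977  0.2583955 ] 0.0532177101218748 [ 1.07265479  0.20666542 -0.2683103 ]
t 0.6 shift mm [   8.4 -403.    38.7] jaw now 151.3 turn -16.8 q6 -0.106 (other turn 163.2 )
```

send_rows(
  plan=[
    [0,-50,5,-4],
    [0,-100,10,-8],
    [0,-150,15,-10],
    [0,-200,20,-10],
    [0,-250,24,-10],
  ],
)

```text
time_s: 1.1
position: [0.4994, -0.1443, 0.2585]
orientation: [-2.042, 0.341, 2.042]
force: [0.7, -0.3, 0.1]
width: 0.0355
```

send_rows(
  plan=[
    [0,-50,5,0],
    [0,-90,5,0],
    [0,-90,5,0],
    [0,-90,5,0],
    [0,-90,5,0],
  ],
)

```text
time_s: 1.6
position: [0.5234, -0.0602, 0.2582]
orientation: [-2.041, 0.342, 2.042]
force: [-0.1, 0.1, -0.0]
width: 0.0352
```

Run:
```python
from h import *
o,R=st(); p=fx(.08,0)
print(o["position"],o["width"],o["force"],o["joints"])
to([p[0],p[1],.25],np.degrees(YAW))
```

```text
[ 0.52340531 -0.06015925  0.25823763] 0.03515319622849464 [-0.14040151  0.13959794 -0.01686956] [ 2.58162200e-01  9.38675863e-02 -2.61883940e-01 -1.93719823e-05
 -1.21572479e+00 -5.89889771e-01]
t 1.6 shift mm [  8.2 -67.1 -14.6] jaw now 161.0 turn -7.1 q6 -0.59 (other turn 172.9 )
```

send_rows(
  plan=[
    [0,-34,-7,-7],
    [0,-67,-15,-7],
    [0,-67,-15,-7],
    [0,-67,-15,-7],
  ],
)

```text
time_s: 2.0
position: [0.5596, -0.002, 0.2581]
orientation: [-2.11, 0.223, 2.112]
force: [-0.1, -0.2, -0.3]
width: 0.035
```

Run:
```python
from h import *
import cv2
o,R=st(); p=fx(.08,0)
print(o["position"],o["width"],o["force"])
to([p[0],p[1],.155],np.degrees(YAW))
a=cv2.resize(camera("scene")[130:240,270:390],None,fx=5,fy=5,interpolation=2)
cv2.imwrite("pics/s1.png",a[:,:,::-1])
```

```text
[ 0.55962796 -0.00197725  0.2580807 ] 0.035015546802592376 [-0.05589992 -0.20158931 -0.30125403]
t 2.0 shift mm [103.1  -0.4   0.6] jaw now 168.0 turn -0.1 q6 -0.556 (other turn 179.9 )
```

View pics/s1.png

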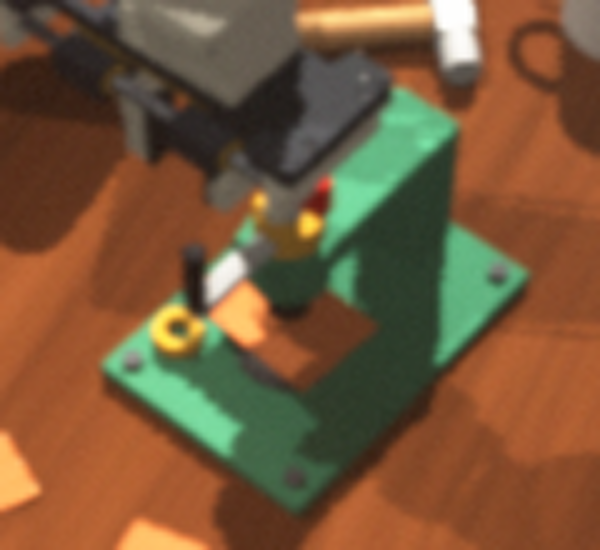

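The post at (193,270) is free below the gripper, with nothing else under the fingers. I'll descend in two steps.

send_rows(
  plan=[
    [25,0,0,0],
    [50,0,0,0],
    [70,0,0,0],
    [78,0,0,0],
    [78,0,0,0],
  ],
)

```text
time_s: 2.55
position: [0.559, -0.0023, 0.1798]
orientation: [-2.109, 0.224, 2.112]
force: [1.3, 0.2, -0.4]
width: 0.0353
```

send_rows(
  plan=[
    [12,0,0,0],
    [24,0,0,0],
    [24,0,0,0],
  ],
)

```text
time_s: 2.85
position: [0.5588, -0.0014, 0.1549]
orientation: [-2.109, 0.223, 2.114]
force: [-0.5, 0.6, -0.6]
width: 0.035
```

Run:
```python
from h import *
import cv2
o,R=st()
print(o["position"],o["width"],o["force"])
to([*fx(.08,0),.155],np.degrees(YAW))
a=cv2.resize(camera("scene")[130:240,270:390],None,fx=5,fy=5,interpolation=2)
cv2.imwrite("pics/s2.png",a[:,:,::-1])
```

```text
[ 0.5587579  -0.00138871  0.15485577] 0.03501597850025121 [-0.53045465  0.56574313 -0.6366888 ]
t 2.85 shift mm [-0.1  0.  -0.3] jaw now 168.0 turn -0.1 q6 -0.557 (other turn 179.9 )
```

View pics/s2.png

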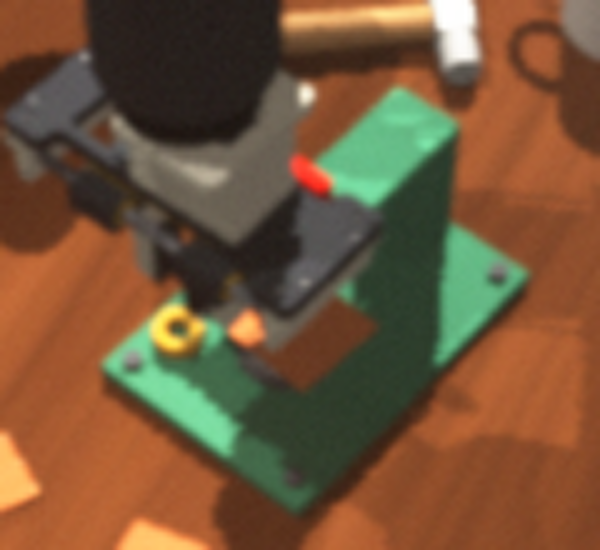

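send_rows(
  plan=[
    [0,0,-5,0],
    [0,0,-9,0],
    [0,0,-12,-1],
    [0,0,-15,-3],
    [0,-0.3,-18,-5],
  ],
)

```text
time_s: 3.4
position: [0.5772, -0.0041, 0.1565]
orientation: [-2.158, 0.129, 2.16]
force: [-4.7, 3.8, 1.8]
width: 0.0351
```

send_rows(
  plan=[
    [0,-0.5,-3,-2],
    [0,-1,-6,-4],
    [0,-1.5,-9,-6],
  ],
)

```text
time_s: 3.7
position: [0.5861, -0.0037, 0.1563]
orientation: [-2.212, 0.016, 2.215]
force: [-4.8, 3.5, 1.5]
width: 0.035
```

Run:
```python
from h import *
o,R=st()
print(o["position"],o["width"],o["force"],R.T@o["force"])
for a in (.2,.3,.45,.5):
  p=fx(.08,a)+.0105*np.array([np.cos(YAW+a),np.sin(YAW+a)]);to([*p,.155],np.degrees(YAW+a))
```

```text
[ 0.58608322 -0.00368757  0.15634608] 0.03504057389940912 [-4.79760241  3.52867446  1.47262205] [-1.46305797 -3.45598835  4.85311795]
t 3.7 shift mm [ 1.3 -0.4  0.7] jaw now 179.1 turn -0.4 q6 -0.341 (other turn 179.6 )
t 3.7 shift mm [ 1.3 -1.9 -7.2] jaw now 179.1 turn -6.2 q6 -0.341 (other turn 173.8 )
t 3.7 shift mm [  1.3  -5.6 -18.7] jaw now 179.1 turn -14.8 q6 -0.341 (other turn 165.2 )
t 3.7 shift mm [  1.3  -7.2 -22.4] jaw now 179.1 turn -17.6 q6 -0.341 (other turn 162.4 )
```

send_rows(
  plan=[
    [0,-1,-4,-3],
    [0,-2,-8,-6],
    [0,-3.2,-12,-9.5],
    [0,-4.5,-16,-12.5],
    [0,-5.6,-19,-15],
  ],
)

```text
time_s: 4.2
position: [0.6049, 0.0013, 0.1562]
orientation: [2.088, 0.26, -2.092]
force: [-5.5, 2.9, 1.7]
width: 0.0349
```

send_rows(
  plan=[
    [0,-0.5,-2,-1.5],
    [0,0,6,0],
    [0,0,10,0],
    [0,0,10,0],
  ],
)

```text
time_s: 4.6
position: [0.5957, -0.0017, 0.1569]
orientation: [2.093, 0.256, -2.091]
force: [0.9, 0.3, -0.1]
width: 0.035
```

Run:
```python
from h import *
import cv2
o,R=st()
print(o["position"],o["width"],o["force"],R.T@o["force"],o["joints"])
for a in (.4,.45,.5):
  p=fx(.08,a);to([*p,.155],np.degrees(YAW+a))
for n,s in (("scene",np.s_[130:240,270:390]),("top",np.s_[160:260,240:340])):
  cv2.imwrite(f"pics/{n}3.png",cv2.resize(camera(n)[s],None,fx=5,fy=5,interpolation=2)[:,:,::-1])
```

```text
[ 0.59569468 -0.00165626  0.15687219] 0.03497923637787631 [ 0.86662098  0.2664713  -0.11419078] [ 0.11497308 -0.04930613 -0.9052229 ] [ 3.25148736e-01  2.82916326e-01 -2.65276305e-01  1.98418157e-04
 -1.02174505e+00 -8.13406641e-02]
t 4.6 shift mm [ 1.9 -1.1  4.8] jaw now -166.0 turn 3.0 q6 -0.081 (other turn -177.0 )
t 4.6 shift mm [ 1.9 -1.   0.8] jaw now -166.0 turn 0.1 q6 -0.081 (other turn -179.9 )
t 4.6 shift mm [ 1.9 -1.1 -3.2] jaw now -166.0 turn -2.8 q6 -0.081 (other turn 177.2 )
```

View pics/scene3.png

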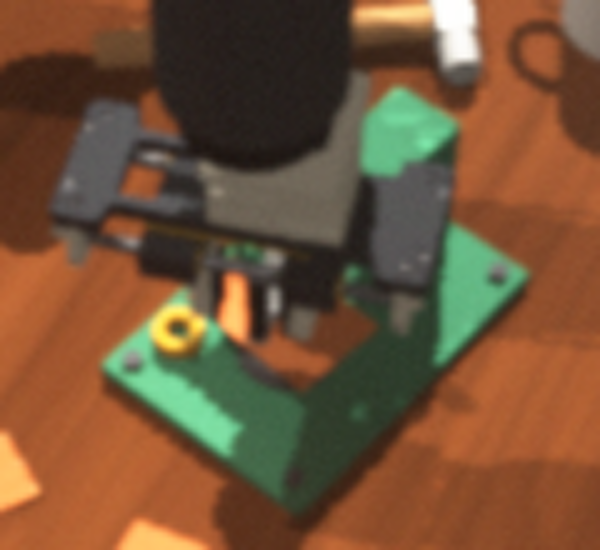

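The post (262,310) sits between the fingers and the force is near zero, so the lever has swung by about 0.45 rad. I'll lift and look at the bar.

send_rows(
  plan=[
    [-25,0,0,0],
    [-55,0,0,0],
    [-80,0,0,0],
    [-80,0,0,0],
  ],
)

```text
time_s: 5.1
position: [0.5983, -0.0012, 0.2408]
orientation: [2.099, 0.257, -2.084]
force: [0.0, 0.6, 0.6]
width: 0.0354
```

send_rows(
  plan=[
    [0,20,0,-8],
    [0,50,0,-16],
    [0,90,0,-24],
    [0,100,0,-32],
    [0,100,0,-40],
  ],
  grip=0.45,
)

```text
time_s: 5.6
position: [0.6203, -0.1003, 0.2355]
orientation: [1.652, 0.846, -1.654]
force: [-0.0, 0.2, 0.1]
width: 0.0393
```

Run:
```python
from h import *
import cv2
o,R=st()
print(o["position"],o["width"],o["force"],o["joints"])
to([*SP,.235],258.1)
for n,s in (("scene",np.s_[130:240,270:390]),("top",np.s_[165:245,240:340])):
  cv2.imwrite(f"pics/{n}4.png",cv2.resize(camera(n)[s],None,fx=7 if n=="top" else 5,fy=7 if n=="top" else 5,interpolation=2)[:,:,::-1])
```

```text
[ 0.62027895 -0.10032359  0.23551359] 0.039326627456661684 [-0.04535457  0.22756991  0.14810384] [ 1.49903680e-01  2.77822878e-01 -8.32822686e-02  9.26006452e-05
 -1.21065274e+00  7.95911209e-01]
t 5.6 shift mm [   0.5 -139.9 -117.4] jaw now -125.8 turn -23.9 q6 0.796 (other turn 156.1 )
```

View pics/scene4.png

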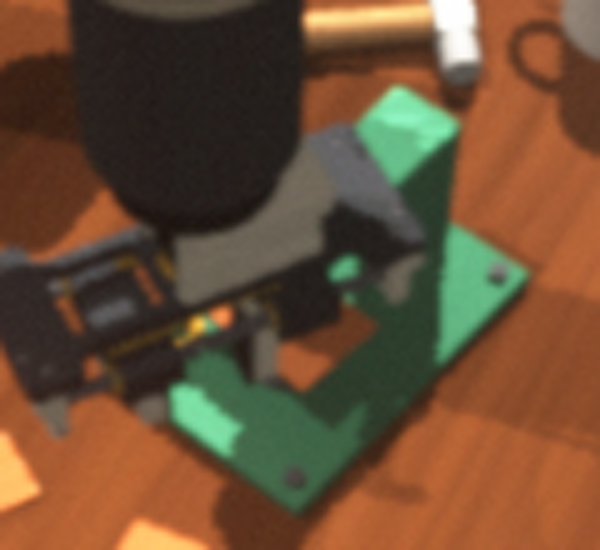

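View pics/top4.png

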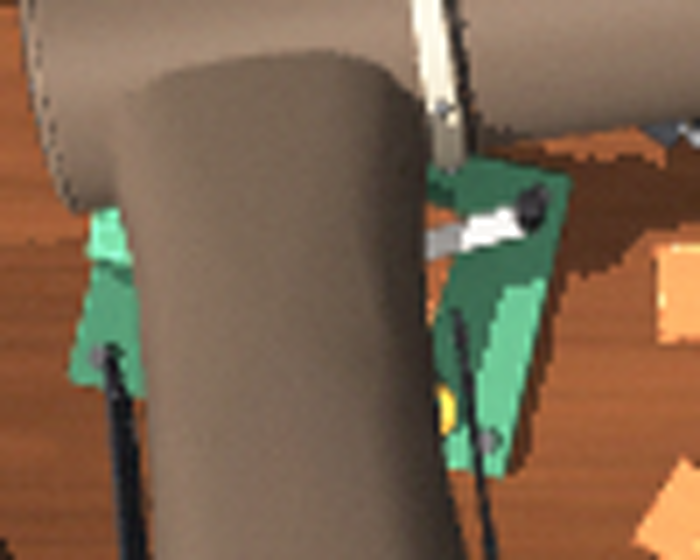

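I moved away from the spindle instead of towards it; no harm done. The top view shows the post at crop (532,207), so the lever has clearly been swung loose.

send_rows(
  plan=[
    [0,-35,-30,-6],
    [0,-70,-60,-12],
    [0,-105,-90,-18],
    [0,-135,-110,-24],
    [0,-140,-117,-24],
  ],
)

```text
time_s: 6.2
position: [0.5744, 0.0819, 0.2367]
orientation: [1.361, 1.104, -1.359]
force: [-0.2, -0.6, 0.7]
width: 0.0396
```

send_rows(
  plan=[
    [0,0,0,0],
    [0,0,0,0],
  ],
)

```text
time_s: 6.4
position: [0.5757, 0.0784, 0.2364]
orientation: [1.363, 1.102, -1.363]
force: [0.0, -0.6, 0.1]
width: 0.0394
```

Run:
```python
from h import *
import cv2
o,R=st()
print(o["position"],o["width"],o["force"],o["joints"])
to([*SP,.16],258.1)
p=ray("top",T(532,207),.19);print(p,fx(.08,.45),np.linalg.norm(p[:2]-SP), np.degrees(np.arctan2(*(p[:2]-SP)[::-1]))+90+11.9)
cv2.imwrite("pics/s5.png",cv2.resize(camera("scene")[130:240,270:390],None,fx=5,fy=5,interpolation=2)[:,:,::-1])
```

```text
[0.57573097 0.07836276 0.23638575] 0.039361413580276144 [ 0.01576031 -0.59535924  0.12957366] [ 4.71762841e-01  1.98870577e-01 -1.86194667e-01  1.19995997e-04
 -1.18588704e+00  8.87389724e-01]
t 6.4 shift mm [76.4  0.1  1.6] jaw now -102.1 turn -0.2 q6 0.887 (other turn 179.8 )
[ 0.59371582 -0.00093107  0.19      ] [ 0.59469534 -0.00086298] 0.07983693047757646 25.088932488934297
```

View pics/s5.png

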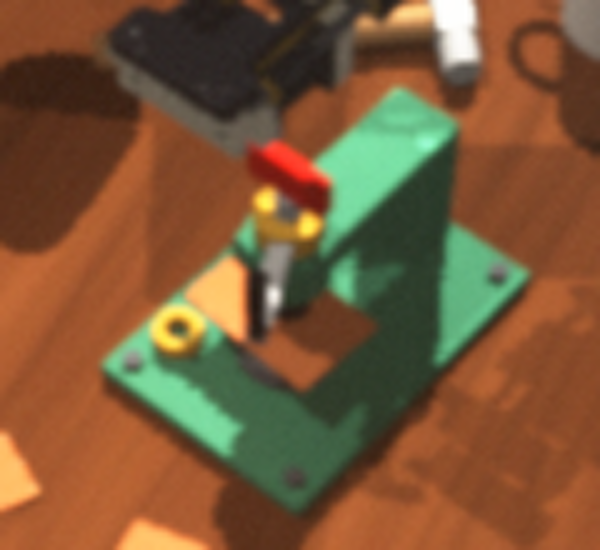

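The red bar (288,170) is unturned, and the lever stands at about -0.44 rad. I'll descend onto the bar.

send_rows(
  plan=[
    [20,0,1.5,0],
    [40,0,1.5,0],
    [60,0,1.5,0],
    [75,0,1.5,0],
    [75,0,1.5,0],
  ],
)

```text
time_s: 6.95
position: [0.5742, 0.0753, 0.1591]
orientation: [1.361, 1.102, -1.368]
force: [0.4, 0.6, 0.4]
width: 0.0395
```

Run:
```python
from h import *
import cv2
o,R=st()
print(o["position"],o["width"],o["force"],o["wrist_torque"])
to([*SP,.16],258.1)
cv2.imwrite("pics/s6.png",cv2.resize(camera("scene")[130:240,270:390],None,fx=5,fy=5,interpolation=2)[:,:,::-1])
```

```text
[0.57423073 0.07528176 0.15911914] 0.03948549359622862 [0.44568043 0.58289604 0.35864203] [-0.04737971  0.20386397  0.05253149]
t 6.95 shift mm [-0.9  0.9 -1.8] jaw now -102.2 turn -0.3 q6 0.891 (other turn 179.7 )
```

View pics/s6.png

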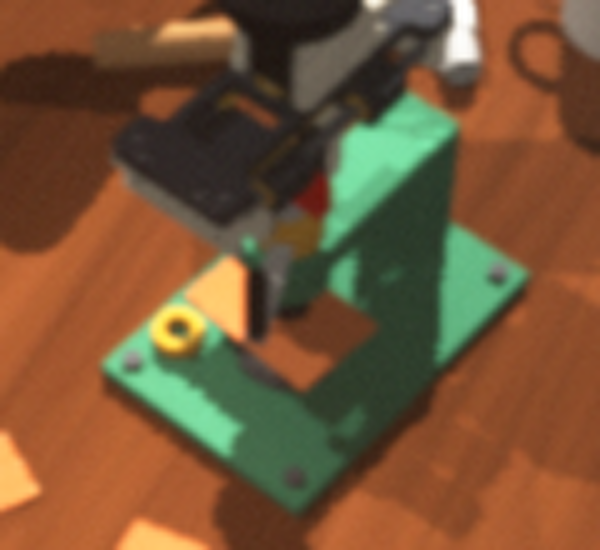

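send_rows(
  plan=[
    [0,1,-1.5,0],
    [0,1,-1.5,0],
    [0,1,-1.5,0],
    [0,1,-1.5,0],
    [0,1,-1.5,0],
  ],
  grip=0,
  newtons=10,
)

```text
time_s: 7.5
position: [0.5768, 0.0777, 0.1622]
orientation: [1.361, 1.102, -1.361]
force: [0.8, -4.5, 3.2]
width: 0.0168
```

```bash
cat >> h.py <<'E'
def rep():
    o,R=st()
    jy=np.degrees(np.arctan2(R[1,2],R[0,2]))
    print("t",round(o["time_s"],2),"pos",(o["position"]*1e3).round(2),"w",(o["width"]*1e3).round(2),"F",o["force"].round(2),"Ftool",(R.T@o["force"]).round(2),"M",o["wrist_torque"].round(3),"jaw",round(jy,2),"q6",o["joints"][5].round(3),"tau6",o["tau"][5].round(3))
E
python3 -c "
from h import *
rep()"
```

```text
Traceback (most recent call last):
  File "h.py", line 31, in rep
    print("t",round(o["time_s"],2),"pos",(o["position"]*1e3).round(2),"w",(o["width"]*1e3).round(2),"F",o["force"].round(2),"Ftool",(R.T@o["force"]).round(2),"M",o["wrist_torque"].round(3),"jaw",round(jy,2),"q6",o["joints"][5].round(3),"tau6",o["tau"][5].round(3))
                                                                          ^^^^^^^^^^^^^^^^^^^^^^
AttributeError: 'float' object has no attribute 'round'
```

```bash
sed -i 's/(o\["width"\]\*1e3).round(2)/round(o["width"]*1e3,2)/' h.py; python3 -c "
from h import *
rep()"
```

```text
t 7.5 pos [576.84  77.71 162.15] w 16.85 F [ 0.77 -4.53  3.25] Ftool [-3.24  1.7   4.27] M [-1.823  0.065 -0.018] jaw -101.99 q6 0.891 tau6 -0.026
```

send_rows(
  plan=[
    [0,0,0,0],
    [0,0,0,0],
    [0,0,0,0],
    [0,0,0,0],
  ],
)

```text
time_s: 7.9
position: [0.5768, 0.0777, 0.1621]
orientation: [1.361, 1.102, -1.361]
force: [-0.0, -5.7, 4.2]
width: 0.0163
```

```bash
python3 -c "
from h import *
rep();to([*SP,.16],258.1)"
```

```text
t 7.9 pos [576.84  77.75 162.12] w 16.32 F [-0.05 -5.69  4.21] Ftool [-4.21  1.14  5.58] M [-2.077  0.133  0.067] jaw -101.99 q6 0.891 tau6 -0.024
t 7.9 shift mm [ 2.1 -1.1  1.2] jaw now -102.0 turn -0.1 q6 0.891 (other turn 179.9 )
```

send_rows(
  plan=[
    [0,0,1,0],
    [0,0,2,0],
    [0,0,2,0],
    [0,0,2,0],
  ],
)

```text
time_s: 8.3
position: [0.5769, 0.0774, 0.1621]
orientation: [1.364, 1.103, -1.359]
force: [-0.1, 1.8, 4.9]
width: 0.0165
```

```bash
python3 -c "
from h import *
rep();to([*SP,.16],258.1)"
```

```text
t 8.3 pos [576.88  77.45 162.09] w 16.49 F [-0.14  1.82  4.94] Ftool [-4.94 -0.51 -1.76] M [ 0.646  0.313 -0.03 ] jaw -101.97 q6 0.894 tau6 -0.005
t 8.3 shift mm [ 2.1 -1.2  0.9] jaw now -102.0 turn -0.1 q6 0.894 (other turn 179.9 )
```

The width of 16.4 mm is more than the 12 mm bar, so the tips are probably on the 18 mm stem. I'll open, rise 7 mm and close again.

send_rows(
  plan=[
    [0,0,0,0],
    [0,0,0,0],
    [-4,0,0,0],
    [-7,0,0,0],
    [-7,0,0,0],
  ],
  grip=0.3,
)

```text
time_s: 8.8
position: [0.5765, 0.0765, 0.169]
orientation: [1.362, 1.103, -1.361]
force: [0.5, -0.3, 0.7]
width: 0.0262
```

send_rows(
  plan=[
    [0,0,0,0],
    [0,0,0,0],
    [0,0,0,0],
    [0,0,0,0],
    [0,0,0,0],
  ],
  grip=0,
  newtons=10,
)

```text
time_s: 9.3
position: [0.5764, 0.0775, 0.1684]
orientation: [1.363, 1.104, -1.361]
force: [0.3, 4.8, -0.9]
width: 0.0121
```

```bash
python3 -c "
from h import *
rep();to([*SP,.16],258.1)"
```

```text
t 9.3 pos [576.43  77.5  168.39] w 12.13 F [ 0.25  4.76 -0.93] Ftool [ 0.94 -0.74 -4.71] M [ 1.788  0.269 -0.115] jaw -101.99 q6 0.893 tau6 0.093
t 9.3 shift mm [ 8.4 -0.8  0.9] jaw now -102.0 turn -0.1 q6 0.893 (other turn 179.9 )
```

send_rows(
  plan=[
    [0,0,-1.2,0],
    [0,0,-1.2,0],
    [0,-0.4,-1.2,0],
  ],
  newtons=45,
)

```text
time_s: 9.6
position: [0.5764, 0.0776, 0.1684]
orientation: [1.362, 1.102, -1.361]
force: [2.6, 0.4, -2.7]
width: 0.0115
```

```bash
python3 -c "
from h import *
rep()"
```

```text
t 9.6 pos [576.38  77.57 168.4 ] w 11.54 F [ 2.65  0.35 -2.65] Ftool [ 2.65  2.51 -0.9 ] M [-0.066 -0.998 -0.179] jaw -102.0 q6 0.891 tau6 0.181
```

send_rows(
  plan=[
    [0,0,0,2],
    [0,0,0,4],
    [0,0,0,6],
    [0,0,0,8],
    [0,0,0,10],
  ],
)

```text
time_s: 10.1
position: [0.5763, 0.0773, 0.1684]
orientation: [1.487, 1.001, -1.487]
force: [1.9, -0.8, -2.1]
width: 0.0116
```

```bash
python3 -c "
from h import *
rep()"
```

```text
t 10.1 pos [576.3   77.31 168.38] w 11.63 F [ 1.92 -0.77 -2.06] Ftool [ 2.06  2.07 -0.01] M [-0.223 -0.544  0.336] jaw -112.05 q6 0.716 tau6 0.257
```

send_rows(
  plan=[
    [0,0,0,2],
    [0,0,0,4],
    [0,0,0,6],
    [0,0,0,8],
    [0,0,0,10],
  ],
)

```text
time_s: 10.6
position: [0.5762, 0.0771, 0.1684]
orientation: [1.608, 0.89, -1.608]
force: [1.9, -2.1, -1.9]
width: 0.0115
```

```bash
python3 -c "
from h import *
rep()"
```

```text
t 10.6 pos [576.17  77.1  168.37] w 11.46 F [ 1.87 -2.15 -1.86] Ftool [1.86 2.73 0.83] M [-0.515 -0.428  0.207] jaw -122.05 q6 0.541 tau6 0.331
```

send_rows(
  plan=[
    [0,0,0,2],
    [0,0,0,4],
    [0,0,0,6],
    [0,0,0,8],
  ],
)

```text
time_s: 11.0
position: [0.576, 0.0769, 0.1684]
orientation: [1.702, 0.792, -1.703]
force: [1.5, -2.2, -0.4]
width: 0.0116
```

```bash
python3 -c "
from h import *
rep()"
```

```text
t 11.0 pos [576.05  76.92 168.39] w 11.65 F [ 1.53 -2.16 -0.44] Ftool [0.45 2.55 0.67] M [-0.701 -0.283  0.271] jaw -130.05 q6 0.402 tau6 0.309
```

send_rows(
  plan=[
    [0,0,0,2],
    [0,0,0,4],
    [0,0,0,6],
    [0,0,0,8],
  ],
)

```text
time_s: 11.4
position: [0.5759, 0.0768, 0.1684]
orientation: [1.793, 0.687, -1.795]
force: [-0.3, -2.4, -0.5]
width: 0.0118
```

```bash
python3 -c "
from h import *
rep()"
```

```text
t 11.4 pos [575.87  76.78 168.36] w 11.78 F [-0.26 -2.42 -0.55] Ftool [0.55 1.63 1.82] M [-0.833 -0.174  0.237] jaw -138.05 q6 0.262 tau6 0.314
```

send_rows(
  plan=[
    [0,0,0,2],
    [0,0,0,4],
    [0,0,0,6],
  ],
)

```text
time_s: 11.7
position: [0.5757, 0.0767, 0.1684]
orientation: [1.86, 0.603, -1.863]
force: [0.4, -3.6, -1.0]
width: 0.0117
```

```bash
python3 -c "
from h import *
rep()"
```

```text
t 11.7 pos [575.74  76.67 168.36] w 11.66 F [ 0.43 -3.58 -1.  ] Ftool [1.   3.15 1.76] M [-0.923  0.07   0.307] jaw -144.06 q6 0.157 tau6 0.286
```

send_rows(
  plan=[
    [0,0,0,2],
    [0,0,0,4],
    [0,0,0,6],
  ],
)

```text
time_s: 12.0
position: [0.5756, 0.0766, 0.1684]
orientation: [1.925, 0.514, -1.928]
force: [-0.6, -2.1, -0.2]
width: 0.0114
```

```bash
python3 -c "
from h import *
rep()"
```

```text
t 12.0 pos [575.63  76.6  168.37] w 11.38 F [-0.65 -2.14 -0.23] Ftool [0.23 1.53 1.63] M [-0.998  0.234  0.345] jaw -150.05 q6 0.053 tau6 0.197
```

send_rows(
  plan=[
    [0,0,0,2],
    [0,0,0,4],
  ],
)

```text
time_s: 12.2
position: [0.5755, 0.0765, 0.1684]
orientation: [1.968, 0.453, -1.971]
force: [-1.6, -3.3, 0.1]
width: 0.012
```

```bash
python3 -c "
from h import *
rep()"
```

```text
t 12.2 pos [575.54  76.53 168.37] w 11.99 F [-1.61 -3.35  0.09] Ftool [-0.08  2.31  2.91] M [-1.056  0.327  0.474] jaw -154.04 q6 -0.017 tau6 0.141
```

send_rows(
  plan=[
    [0,0,0,0],
    [0,0,0,0],
  ],
)

```text
time_s: 12.4
position: [0.5755, 0.0766, 0.1684]
orientation: [1.967, 0.454, -1.97]
force: [-2.1, -6.2, 0.9]
width: 0.0117
```

```bash
python3 -c "
from h import *
rep()"
```

```text
t 12.4 pos [575.51  76.59 168.37] w 11.66 F [-2.09 -6.15  0.91] Ftool [-0.9   4.61  4.58] M [-1.877e+00  4.870e-01  1.000e-03] jaw -153.96 q6 -0.015 tau6 -0.03
```

send_rows(
  plan=[
    [0,0,0,-2],
    [0,0,0,-4],
    [0,0,0,-6],
    [0,0,0,-8],
    [0,0,0,-10],
  ],
)

```text
time_s: 12.9
position: [0.5758, 0.0767, 0.1684]
orientation: [1.859, 0.605, -1.861]
force: [0.2, -4.9, 0.8]
width: 0.0116
```

```bash
python3 -c "
from h import *
rep()"
```

```text
t 12.9 pos [575.76  76.71 168.37] w 11.6 F [ 0.24 -4.94  0.82] Ftool [-0.81  4.13  2.72] M [-1.739  0.149 -0.276] jaw -143.89 q6 0.16 tau6 -0.266
```

send_rows(
  plan=[
    [0,0,0,-2],
    [0,0,0,-4],
    [0,0,0,-6],
    [0,0,0,-8],
  ],
)

```text
time_s: 13.3
position: [0.5759, 0.0768, 0.1684]
orientation: [1.769, 0.716, -1.771]
force: [-0.2, -4.2, -0.1]
width: 0.0119
```

```bash
python3 -c "
from h import *
rep()"
```

```text
t 13.3 pos [575.89  76.84 168.37] w 11.89 F [-0.17 -4.17 -0.06] Ftool [0.07 2.88 3.02] M [-1.632 -0.066 -0.269] jaw -135.9 q6 0.3 tau6 -0.326
```

send_rows(
  plan=[
    [0,0,0,2],
    [0,0,0,4],
    [0,0,0,6],
  ],
)

```text
time_s: 13.6
position: [0.5758, 0.0767, 0.1684]
orientation: [1.838, 0.632, -1.84]
force: [-0.5, -5.2, 0.3]
width: 0.0114
```

```bash
python3 -c "
from h import *
rep()"
```

```text
t 13.6 pos [575.8   76.75 168.35] w 11.37 F [-0.48 -5.23  0.35] Ftool [-0.34  3.83  3.6 ] M [-1.755  0.193  0.128] jaw -142.01 q6 0.193 tau6 0.526
```

send_rows(
  plan=[
    [0,0,0,2],
  ],
)

```text
time_s: 13.7
position: [0.5758, 0.0767, 0.1684]
orientation: [1.86, 0.604, -1.862]
force: [-0.7, -5.4, 1.0]
width: 0.0121
```

```bash
python3 -c "
from h import *
rep()"
```

```text
t 13.7 pos [575.76  76.75 168.37] w 12.1 F [-0.69 -5.4   0.96] Ftool [-0.95  3.96  3.73] M [-1.858  0.253  0.307] jaw -144.0 q6 0.158 tau6 0.216
```

send_rows(
  plan=[
    [0,0,0,2],
  ],
)

```text
time_s: 13.8
position: [0.5757, 0.0767, 0.1684]
orientation: [1.882, 0.575, -1.884]
force: [-0.9, -5.0, 0.6]
width: 0.0116
```

```bash
python3 -c "
from h import *
rep()"
```

```text
t 13.8 pos [575.7   76.72 168.37] w 11.62 F [-0.88 -5.01  0.64] Ftool [-0.63  3.66  3.53] M [-1.851  0.319  0.407] jaw -146.0 q6 0.123 tau6 0.172
```

send_rows(
  plan=[
    [0,0,0,2],
  ],
)

```text
time_s: 13.9
position: [0.5757, 0.0767, 0.1684]
orientation: [1.904, 0.545, -1.906]
force: [-0.0, -5.2, -0.2]
width: 0.0116
```

```bash
python3 -c "
from h import *
rep()"
```

```text
t 13.9 pos [575.7   76.68 168.38] w 11.57 F [-0.05 -5.23 -0.17] Ftool [0.18 4.41 2.81] M [-1.863  0.325  0.34 ] jaw -148.0 q6 0.088 tau6 0.307
```

send_rows(
  plan=[
    [0,0,0,2],
  ],
)

```text
time_s: 14.0
position: [0.5756, 0.0766, 0.1684]
orientation: [1.925, 0.515, -1.928]
force: [-0.2, -5.3, 0.3]
width: 0.0115
```

```bash
python3 -c "
from h import *
rep()"
```

```text
t 14.0 pos [575.62  76.63 168.39] w 11.49 F [-0.15 -5.27  0.26] Ftool [-0.26  4.49  2.77] M [-1.87   0.417  0.324] jaw -150.0 q6 0.054 tau6 0.21
```

send_rows(
  plan=[
    [0,0,0,2],
  ],
)

```text
time_s: 14.1
position: [0.5756, 0.0766, 0.1684]
orientation: [1.946, 0.485, -1.949]
force: [-1.9, -5.5, 1.1]
width: 0.0119
```

```bash
python3 -c "
from h import *
rep()"
```

```text
t 14.1 pos [575.59  76.64 168.35] w 11.94 F [-1.85 -5.48  1.05] Ftool [-1.04  3.97  4.21] M [-1.916  0.467  0.473] jaw -151.99 q6 0.019 tau6 0.117
```

send_rows(
  plan=[
    [0,0,0,2],
  ],
)

```text
time_s: 14.2
position: [0.5755, 0.0766, 0.1684]
orientation: [1.967, 0.453, -1.971]
force: [-2.5, -6.0, 0.6]
width: 0.0116
```

```bash
python3 -c "
from h import *
rep()"
```

```text
t 14.2 pos [575.53  76.56 168.35] w 11.63 F [-2.49 -6.    0.6 ] Ftool [-0.58  4.3   4.87] M [-1.997  0.523  0.416] jaw -153.99 q6 -0.016 tau6 0.157
```

```bash
cat > l.py <<'E'
from h import *
o,R=st();jy=np.degrees(np.arctan2(R[1,2],R[0,2]))
s=f"{o['time_s']:.2f} {jy:.2f} Mz {o['wrist_torque'][2]:.3f} tau6 {o['tau'][5]:.3f}  F {o['force'].round(1)}"
print(s);open("log.txt","a").write(s+"\n")
E
echo
```

```text
(no output)
```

send_rows(
  plan=[
    [0,0,0,-4],
    [0,0,0,-8],
    [0,0,0,-12],
    [0,0,0,-15],
    [0,0,0,-17],
  ],
)

```text
time_s: 14.7
position: [0.5759, 0.0768, 0.1684]
orientation: [1.78, 0.704, -1.782]
force: [-0.6, -4.3, 0.2]
width: 0.0118
```

send_rows(
  plan=[
    [0,0,-0.8,2],
    [0,-0.8,-0.8,4],
    [0,-0.8,-0.8,5],
  ],
)

```text
time_s: 15.0
position: [0.5758, 0.0769, 0.1684]
orientation: [1.837, 0.631, -1.84]
force: [0.8, -10.2, 0.5]
width: 0.0117
```

```bash
python3 l.py
```

```text
15.00 -142.01 Mz 0.059 tau6 -0.055  F [  0.8 -10.2   0.5]
```

send_rows(
  plan=[
    [0,0,0,1],
  ],
)

```text
time_s: 15.1
position: [0.5758, 0.0768, 0.1684]
orientation: [1.847, 0.617, -1.851]
force: [0.8, -9.4, 0.1]
width: 0.0115
```

```bash
python3 l.py
```

```text
15.10 -142.98 Mz 0.246 tau6 -0.052  F [ 0.8 -9.4  0.1]
```

send_rows(
  plan=[
    [0,0,0,1],
  ],
)

```text
time_s: 15.2
position: [0.5757, 0.0768, 0.1684]
orientation: [1.858, 0.603, -1.862]
force: [0.6, -9.3, -0.6]
width: 0.0117
```

```bash
python3 l.py
```

```text
15.20 -143.98 Mz 0.393 tau6 -0.083  F [ 0.6 -9.3 -0.6]
```

send_rows(
  plan=[
    [0,0,0,1],
  ],
)

```text
time_s: 15.3
position: [0.5757, 0.0768, 0.1684]
orientation: [1.869, 0.588, -1.873]
force: [-0.1, -9.3, 0.6]
width: 0.0115
```

```bash
python3 l.py
```

```text
15.30 -144.98 Mz 0.369 tau6 0.041  F [-0.1 -9.3  0.6]
```

send_rows(
  plan=[
    [0,0,0,1],
  ],
)

```text
time_s: 15.4
position: [0.5757, 0.0768, 0.1684]
orientation: [1.88, 0.574, -1.884]
force: [0.5, -10.0, -0.1]
width: 0.0114
```

```bash
python3 l.py
```

```text
15.40 -145.97 Mz 0.286 tau6 -0.014  F [  0.5 -10.   -0.1]
```

send_rows(
  plan=[
    [0,0,0,1],
  ],
)

```text
time_s: 15.5
position: [0.5757, 0.0768, 0.1684]
orientation: [1.891, 0.559, -1.895]
force: [-0.0, -10.1, -0.3]
width: 0.0118
```

```bash
python3 l.py
```

```text
15.50 -146.97 Mz 0.352 tau6 -0.090  F [ -0.  -10.1  -0.3]
```

send_rows(
  plan=[
    [0,0,0,1],
  ],
)

```text
time_s: 15.6
position: [0.5757, 0.0768, 0.1684]
orientation: [1.902, 0.544, -1.906]
force: [0.7, -10.0, -0.4]
width: 0.0116
```

```bash
python3 l.py
```

```text
15.60 -147.97 Mz 0.353 tau6 -0.053  F [  0.7 -10.   -0.4]
```

send_rows(
  plan=[
    [0,0,0,1],
  ],
)

```text
time_s: 15.7
position: [0.5756, 0.0768, 0.1683]
orientation: [1.913, 0.529, -1.917]
force: [0.4, -10.2, 0.4]
width: 0.0117
```

```bash
python3 l.py
```

```text
15.70 -148.97 Mz 0.387 tau6 -0.056  F [  0.4 -10.2   0.4]
```

send_rows(
  plan=[
    [0,0,0,1],
  ],
)

```text
time_s: 15.8
position: [0.5756, 0.0767, 0.1684]
orientation: [1.923, 0.514, -1.928]
force: [0.2, -10.1, 0.8]
width: 0.0114
```

```bash
python3 l.py
```

```text
15.80 -149.97 Mz 0.401 tau6 -0.106  F [  0.2 -10.1   0.8]
```

send_rows(
  plan=[
    [0,0,0,1],
  ],
)

```text
time_s: 15.9
position: [0.5756, 0.0767, 0.1684]
orientation: [1.934, 0.499, -1.939]
force: [0.3, -10.0, -0.0]
width: 0.0117
```

```bash
python3 l.py
```

```text
15.90 -150.97 Mz 0.372 tau6 -0.110  F [  0.3 -10.   -0. ]
```

send_rows(
  plan=[
    [0,0,0,1],
  ],
)

```text
time_s: 16.0
position: [0.5755, 0.0767, 0.1684]
orientation: [1.945, 0.483, -1.949]
force: [0.2, -10.1, -0.1]
width: 0.0121
```

```bash
python3 l.py
```

```text
16.00 -151.97 Mz 0.390 tau6 -0.109  F [  0.2 -10.1  -0.1]
```

send_rows(
  plan=[
    [0,0,0,1],
  ],
)

```text
time_s: 16.1
position: [0.5755, 0.0767, 0.1684]
orientation: [1.955, 0.468, -1.96]
force: [-0.6, -10.5, 1.3]
width: 0.0116
```

```bash
python3 l.py
```

```text
16.10 -152.97 Mz 0.450 tau6 -0.138  F [ -0.6 -10.5   1.3]
```

send_rows(
  plan=[
    [0,0,0,1],
  ],
)

```text
time_s: 16.2
position: [0.5755, 0.0767, 0.1684]
orientation: [1.966, 0.452, -1.97]
force: [-0.4, -9.7, 0.5]
width: 0.0117
```

```bash
python3 l.py
```

```text
16.20 -153.96 Mz 0.467 tau6 -0.153  F [-0.4 -9.7  0.5]
```

send_rows(
  plan=[
    [0,1,0.5,-6],
    [0,2.2,1.1,-12],
    [0,2.2,1.1,-18],
    [0,2.2,1.1,-24],
    [0,2.2,1.1,-26],
  ],
)

```text
time_s: 16.7
position: [0.5761, 0.0769, 0.1684]
orientation: [1.676, 0.823, -1.675]
force: [-1.1, 0.9, -0.3]
width: 0.0116
```

send_rows(
  plan=[
    [0,0,0,1],
    [0,0,0,2],
    [0,0,0,3],
    [0,0,0,4],
  ],
)

```text
time_s: 17.1
position: [0.576, 0.0767, 0.1684]
orientation: [1.727, 0.768, -1.726]
force: [-1.6, 4.4, -0.8]
width: 0.0117
```

```bash
python3 l.py; python3 -c "
from h import *
rep()"
```

```text
17.10 -132.09 Mz 0.307 tau6 -0.044  F [-1.6  4.4 -0.8]
t 17.1 pos [576.03  76.75 168.38] w 11.74 F [-1.56  4.43 -0.78] Ftool [ 0.78 -4.13 -2.24] M [1.387 0.632 0.307] jaw -132.09 q6 0.368 tau6 -0.044
```

send_rows(
  plan=[
    [0,-0.6,-0.8,1],
    [0,-0.6,-0.8,2],
  ],
)

```text
time_s: 17.3
position: [0.576, 0.0768, 0.1684]
orientation: [1.748, 0.74, -1.75]
force: [-1.3, -1.0, -0.4]
width: 0.0116
```

```bash
python3 l.py
```

```text
17.30 -134.09 Mz 0.190 tau6 0.065  F [-1.3 -1.  -0.4]
```

send_rows(
  plan=[
    [0,0,0,1],
  ],
)

```text
time_s: 17.4
position: [0.576, 0.0768, 0.1684]
orientation: [1.76, 0.727, -1.762]
force: [-2.0, -1.9, -1.3]
width: 0.012
```

```bash
python3 l.py
```

```text
17.40 -135.09 Mz 0.251 tau6 0.008  F [-2.  -1.9 -1.3]
```

send_rows(
  plan=[
    [0,0,0,1],
  ],
)

```text
time_s: 17.5
position: [0.576, 0.0768, 0.1684]
orientation: [1.772, 0.714, -1.773]
force: [-1.6, -1.4, -0.6]
width: 0.0115
```

```bash
python3 l.py
```

```text
17.50 -136.09 Mz 0.283 tau6 0.001  F [-1.6 -1.4 -0.6]
```

send_rows(
  plan=[
    [0,0,0,1],
  ],
)

```text
time_s: 17.6
position: [0.5759, 0.0768, 0.1684]
orientation: [1.783, 0.701, -1.785]
force: [-1.0, -3.5, 0.2]
width: 0.0117
```

```bash
python3 l.py
```

```text
17.60 -137.09 Mz 0.250 tau6 0.049  F [-1.  -3.5  0.2]
```

send_rows(
  plan=[
    [0,0,0,1],
  ],
)

```text
time_s: 17.7
position: [0.5759, 0.0768, 0.1684]
orientation: [1.794, 0.687, -1.796]
force: [-1.0, -3.4, -1.1]
width: 0.012
```

```bash
python3 l.py
```

```text
17.70 -138.09 Mz 0.236 tau6 0.029  F [-1.  -3.4 -1.1]
```

send_rows(
  plan=[
    [0,0,0,1],
  ],
)

```text
time_s: 17.8
position: [0.5759, 0.0768, 0.1684]
orientation: [1.805, 0.673, -1.807]
force: [-1.4, -4.5, -0.6]
width: 0.0116
```

```bash
python3 l.py
```

```text
17.80 -139.08 Mz 0.282 tau6 0.011  F [-1.4 -4.5 -0.6]
```

send_rows(
  plan=[
    [0,0,0,1],
  ],
)

```text
time_s: 17.9
position: [0.5759, 0.0768, 0.1684]
orientation: [1.817, 0.66, -1.818]
force: [-1.8, -4.3, -0.2]
width: 0.0116
```

```bash
python3 l.py
```

```text
17.90 -140.09 Mz 0.317 tau6 0.030  F [-1.8 -4.3 -0.2]
```

send_rows(
  plan=[
    [0,0,0,1],
  ],
)

```text
time_s: 18.0
position: [0.5758, 0.0768, 0.1684]
orientation: [1.828, 0.646, -1.83]
force: [-1.8, -5.2, -0.7]
width: 0.0119
```

```bash
python3 l.py
```

```text
18.00 -141.08 Mz 0.289 tau6 0.030  F [-1.8 -5.2 -0.7]
```

send_rows(
  plan=[
    [0,0,0,1],
  ],
)

```text
time_s: 18.1
position: [0.5758, 0.0768, 0.1684]
orientation: [1.839, 0.632, -1.841]
force: [-1.0, -6.0, 0.2]
width: 0.0116
```

```bash
python3 l.py
```

```text
18.10 -142.08 Mz 0.242 tau6 0.018  F [-1.  -6.   0.2]
```

send_rows(
  plan=[
    [0,0,0,1],
  ],
)

```text
time_s: 18.2
position: [0.5758, 0.0768, 0.1684]
orientation: [1.85, 0.617, -1.852]
force: [-1.0, -5.1, -1.6]
width: 0.0117
```

```bash
python3 l.py
```

```text
18.20 -143.08 Mz 0.235 tau6 0.011  F [-1.  -5.1 -1.6]
```

send_rows(
  plan=[
    [0,0,0,1],
  ],
)

```text
time_s: 18.3
position: [0.5758, 0.0767, 0.1684]
orientation: [1.861, 0.603, -1.863]
force: [-1.9, -5.9, -0.7]
width: 0.0116
```

```bash
python3 l.py
```

```text
18.30 -144.08 Mz 0.287 tau6 0.002  F [-1.9 -5.9 -0.7]
```

send_rows(
  plan=[
    [0,0,0,1],
  ],
)

```text
time_s: 18.4
position: [0.5757, 0.0767, 0.1683]
orientation: [1.872, 0.589, -1.874]
force: [-1.5, -4.8, 0.2]
width: 0.0117
```

```bash
python3 l.py
```

```text
18.40 -145.08 Mz 0.304 tau6 -0.021  F [-1.5 -4.8  0.2]
```

send_rows(
  plan=[
    [0,0,0,1],
  ],
)

```text
time_s: 18.5
position: [0.5757, 0.0767, 0.1684]
orientation: [1.883, 0.574, -1.885]
force: [-1.9, -5.3, -0.0]
width: 0.0117
```

```bash
python3 l.py
```

```text
18.50 -146.08 Mz 0.335 tau6 -0.036  F [-1.9 -5.3 -0. ]
```

send_rows(
  plan=[
    [0,0,0,1],
  ],
)

```text
time_s: 18.6
position: [0.5757, 0.0767, 0.1684]
orientation: [1.894, 0.559, -1.896]
force: [-2.3, -5.9, -1.6]
width: 0.0117
```

```bash
python3 l.py
```

```text
18.60 -147.08 Mz 0.346 tau6 -0.046  F [-2.3 -5.9 -1.6]
```

send_rows(
  plan=[
    [0,0,0,1],
  ],
)

```text
time_s: 18.7
position: [0.5757, 0.0767, 0.1683]
orientation: [1.905, 0.544, -1.907]
force: [-2.7, -5.5, 0.0]
width: 0.0117
```

```bash
python3 l.py
```

```text
18.70 -148.08 Mz 0.360 tau6 -0.063  F [-2.7 -5.5  0. ]
```

send_rows(
  plan=[
    [0,0,0,1],
  ],
)

```text
time_s: 18.8
position: [0.5757, 0.0767, 0.1684]
orientation: [1.915, 0.53, -1.918]
force: [-2.4, -5.3, -0.2]
width: 0.0116
```

```bash
python3 l.py
```

```text
18.80 -149.07 Mz 0.412 tau6 -0.079  F [-2.4 -5.3 -0.2]
```

send_rows(
  plan=[
    [0,0,0,1],
  ],
)

```text
time_s: 18.9
position: [0.5757, 0.0766, 0.1684]
orientation: [1.926, 0.514, -1.929]
force: [-2.1, -4.7, -0.2]
width: 0.0119
```

```bash
python3 l.py
```

```text
18.90 -150.07 Mz 0.388 tau6 -0.092  F [-2.1 -4.7 -0.2]
```

send_rows(
  plan=[
    [0,0,0,1],
  ],
)

```text
time_s: 19.0
position: [0.5756, 0.0766, 0.1684]
orientation: [1.937, 0.499, -1.94]
force: [-2.4, -6.5, -0.1]
width: 0.0117
```

```bash
python3 l.py
```

```text
19.00 -151.07 Mz 0.427 tau6 -0.107  F [-2.4 -6.5 -0.1]
```

send_rows(
  plan=[
    [0,0,0,1],
  ],
)

```text
time_s: 19.1
position: [0.5756, 0.0766, 0.1684]
orientation: [1.947, 0.484, -1.95]
force: [-3.4, -5.9, 0.3]
width: 0.0116
```

```bash
python3 l.py
```

```text
19.10 -152.07 Mz 0.459 tau6 -0.123  F [-3.4 -5.9  0.3]
```

send_rows(
  plan=[
    [0,0,0,1],
  ],
)

```text
time_s: 19.2
position: [0.5756, 0.0766, 0.1684]
orientation: [1.958, 0.468, -1.961]
force: [-2.9, -6.0, -0.2]
width: 0.012
```

```bash
python3 l.py
```

```text
19.20 -153.07 Mz 0.485 tau6 -0.137  F [-2.9 -6.  -0.2]
```

send_rows(
  plan=[
    [0,0.5,0.5,-3],
    [0,0.9,1,-6],
    [0,0.9,1,-9],
  ],
)

```text
time_s: 19.5
position: [0.5758, 0.0767, 0.1684]
orientation: [1.862, 0.607, -1.86]
force: [-1.5, 0.2, -2.3]
width: 0.012
```

send_rows(
  plan=[
    [0,0,0,1],
    [0,0,0,2],
    [0,0,0,3],
  ],
)

```text
time_s: 19.8
position: [0.5758, 0.0765, 0.1684]
orientation: [1.897, 0.56, -1.896]
force: [-2.2, 2.3, -1.8]
width: 0.0117
```

```bash
python3 l.py
```

```text
19.80 -147.15 Mz 0.271 tau6 0.056  F [-2.2  2.3 -1.8]
```

send_rows(
  plan=[
    [0,0,0,1],
  ],
)

```text
time_s: 19.9
position: [0.5757, 0.0765, 0.1684]
orientation: [1.907, 0.545, -1.906]
force: [-1.4, 2.1, -2.5]
width: 0.0117
```

```bash
python3 l.py
```

```text
19.90 -148.11 Mz 0.347 tau6 -0.117  F [-1.4  2.1 -2.5]
```

send_rows(
  plan=[
    [0,0,0,1],
  ],
)

```text
time_s: 20.0
position: [0.5757, 0.0765, 0.1684]
orientation: [1.917, 0.531, -1.917]
force: [-1.6, 2.4, -2.4]
width: 0.0113
```

```bash
python3 l.py
```

```text
20.00 -149.09 Mz 0.409 tau6 -0.130  F [-1.6  2.4 -2.4]
```

send_rows(
  plan=[
    [0,0,0,1],
  ],
)

```text
time_s: 20.1
position: [0.5757, 0.0765, 0.1684]
orientation: [1.928, 0.516, -1.928]
force: [-2.5, 4.2, -1.9]
width: 0.0114
```

```bash
python3 l.py
```

```text
20.10 -150.08 Mz 0.324 tau6 -0.049  F [-2.5  4.2 -1.9]
```

send_rows(
  plan=[
    [0,0,0,1],
  ],
)

```text
time_s: 20.2
position: [0.5757, 0.0764, 0.1684]
orientation: [1.939, 0.5, -1.939]
force: [-2.0, 4.5, -2.5]
width: 0.012
```

```bash
python3 l.py
python3 - <<'E'
import re,numpy as np
from scipy.optimize import curve_fit
d=np.array([[float(x) for x in re.match(r"(\S+) (\S+) Mz (\S+) tau6 (\S+)",l).groups()] for l in open("log.txt")])
f=lambda x,b,s,k:b+s*np.maximum(0,k-x)
for t0,t1 in ((17.35,30),):
  m=(d[:,0]>t0)&~((d[:,0]>19.25)&(d[:,0]<19.95))
  for c,sg in((2,1),(3,-1)):
    p,C=curve_fit(f,d[m,1],sg*d[m,c],p0=[.25,.015,-143.]);print(p,np.sqrt(np.diag(C)),"load at -152 N",p[1]*(p[2]+152)/.006)
E
```

```text
20.20 -151.08 Mz 0.366 tau6 -0.097  F [-2.   4.5 -2.5]
[ 2.65800328e-01  1.89843151e-02 -1.43080003e+02] [0.01040018 0.00329836 1.24035857] load at -152 N 28.223339985548137
[-2.20000000e-02  1.44100191e-02 -1.42185707e+02] [0.00650575 0.00167156 0.9261561 ] load at -152 N 23.570692074805585
```

send_rows(
  plan=[
    [0,0,0,0.5],
    [0,0,0,0.5],
  ],
)

```text
time_s: 20.4
position: [0.5756, 0.0764, 0.1684]
orientation: [1.944, 0.493, -1.943]
force: [-2.7, 5.4, -2.7]
width: 0.0115
```

```bash
python3 -c "
from h import *
rep()"
```

```text
t 20.4 pos [575.63  76.4  168.39] w 11.52 F [-2.67  5.39 -2.72] Ftool [ 2.73 -6.01 -0.22] M [1.638 1.011 0.314] jaw -151.53 q6 0.029 tau6 -0.428
```

send_rows(
  plan=[
    [0,0,0,0],
    [0,0,0,0],
    [0,0,0,0],
  ],
  grip=0.45,
)

```text
time_s: 20.7
position: [0.5762, 0.0757, 0.1689]
orientation: [1.944, 0.493, -1.942]
force: [-1.0, 0.3, 0.2]
width: 0.0301
```

send_rows(
  plan=[
    [-20,0,0,0],
    [-45,0,0,0],
    [-75,0,0,0],
    [-75,0,0,0],
  ],
)

```text
time_s: 21.1
position: [0.5782, 0.0762, 0.2483]
orientation: [1.95, 0.493, -1.935]
force: [0.4, -0.2, 0.3]
width: 0.0397
```

Run:
```python
from h import *
import cv2
rep()
a=-.44
to([*fx(.08,.44),.243],np.degrees(YAW+.44))
cv2.imwrite("pics/s7.png",cv2.resize(camera("scene")[130:240,270:390],None,fx=5,fy=5,interpolation=2)[:,:,::-1])
cv2.imwrite("pics/t7.png",cv2.resize(camera("top")[165:245,240:340],None,fx=7,fy=7,interpolation=2)[:,:,::-1])
```

```text
t 21.1 pos [578.17  76.16 248.32] w 39.68 F [ 0.4  -0.2   0.28] Ftool [-0.27  0.37 -0.26] M [ 0.     0.068 -0.004] jaw -151.48 q6 0.029 tau6 -0.001
t 21.1 shift mm [ 5.3 75.4 23.1] jaw now -151.5 turn 15.2 q6 0.029 (other turn -164.8 )
```

View pics/s7.png

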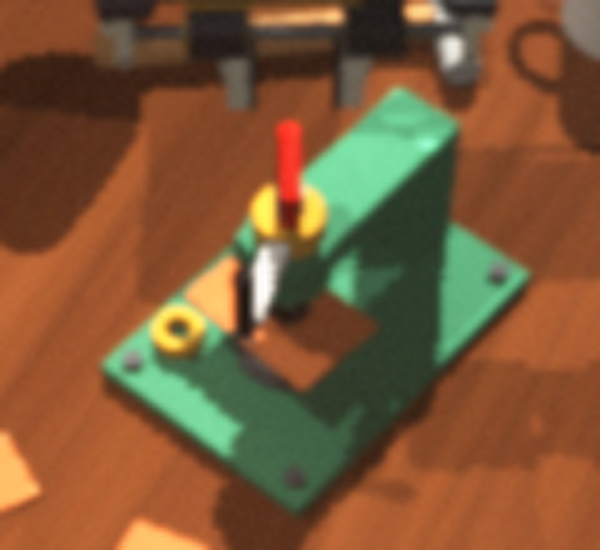

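View pics/t7.png

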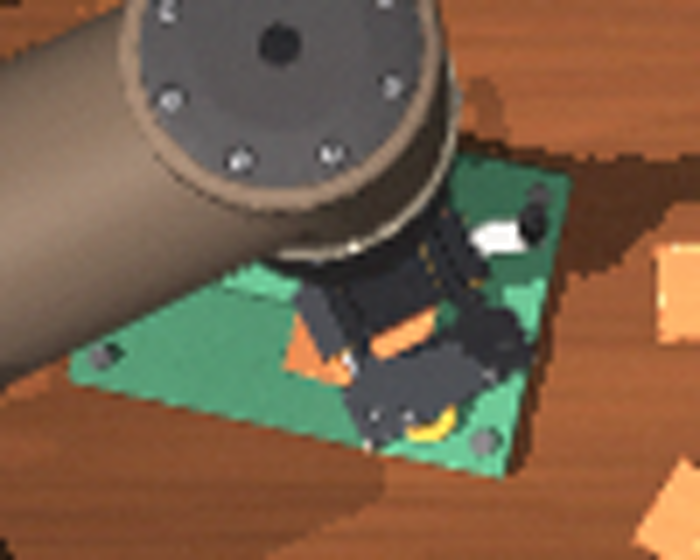

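The red bar now points vertically in the image (288,125 to 288,195). The lever post has moved slightly, from top crop (532,207) to (535,222), so I'll locate it again.

Run:
```python
from h import *
p=ray("top",T(535,220),.19)
a=np.arctan2(*(p[:2]-SP)[::-1])+np.pi/2-YAW
print(p,np.linalg.norm(p[:2]-SP),a)
S5=lambda x,y:(x/5+270-.4,y/5+130-.4)
q=ray("scene",S5(242,262),.19);a2=np.arctan2(*(q[:2]-SP)[::-1])+np.pi/2-YAW;print(q,a2,np.linalg.norm(q[:2]-SP))
for g in (.35,):to([*fx(.08,g),.243],np.degrees(YAW+g))
```

```text
[ 0.58774164 -0.00234249  0.19      ] 0.08008364895890424 0.36115647818334434
[0.58574374 0.004294   0.19      ] 0.3480465824303512 0.07322605431029808
t 21.2 shift mm [ 1.3 74.  27.9] jaw now -151.5 turn 20.3 q6 0.029 (other turn -159.7 )
```

send_rows(
  plan=[
    [0,37,14,8],
    [0,74,28,16],
    [0,74,28,20],
    [0,74,28,20],
    [0,74,28,20],
  ],
  grip=0.4,
  newtons=60,
)

```text
time_s: 21.7
position: [0.5861, -0.0024, 0.2427]
orientation: [2.142, 0.161, -2.144]
force: [-0.7, -0.2, -0.0]
width: 0.035
```

Run:
```python
from h import *
rep()
g=.355;to([*fx(.08,g),.155],np.degrees(YAW+g))
```

```text
t 21.7 pos [586.11  -2.4  242.66] w 34.96 F [-0.65 -0.17 -0.04] Ftool [0.05 0.07 0.67] M [0.008 0.055 0.034] jaw -171.38 q6 -0.179 tau6 -0.161
t 21.7 shift mm [87.7  0.1 -1.2] jaw now -171.4 turn 0.2 q6 -0.179 (other turn -179.8 )
```

send_rows(
  plan=[
    [20,0,-1,0],
    [40,0,-1,0],
    [50,0,-1,0],
    [50,0,-1,0],
  ],
)

```text
time_s: 22.1
position: [0.5865, -0.0018, 0.1919]
orientation: [2.14, 0.161, -2.146]
force: [-0.3, 0.1, -0.1]
width: 0.0349
```

send_rows(
  plan=[
    [10,0,0,0],
    [25,0,0,0],
    [36,0,0,0],
    [36,0,0,0],
  ],
)

```text
time_s: 22.5
position: [0.5866, -0.0022, 0.1561]
orientation: [2.142, 0.159, -2.146]
force: [-0.6, 0.5, -0.6]
width: 0.0349
```

Run:
```python
from h import *
rep()
g=.355;to([*fx(.08,g),.155],np.degrees(YAW+g))
for g in (.3,.25,.2,.15,.1,.05,0):
  p=fx(.08,g)-.0105*np.array([np.cos(YAW+g),np.sin(YAW+g)]);print(g);to([*p,.155],np.degrees(YAW+g))
```

```text
t 22.5 pos [586.63  -2.25 156.08] w 34.9 F [-0.64  0.46 -0.62] Ftool [ 0.62 -0.55  0.57] M [0.009 0.124 0.016] jaw -171.48 q6 -0.18 tau6 0.007
t 22.5 shift mm [ 1.1  0.2 -0.6] jaw now -171.5 turn 0.1 q6 -0.18 (other turn -179.9 )
0.3
t 22.5 shift mm [ 1.1 -0.5 14.3] jaw now -171.5 turn 3.2 q6 -0.18 (other turn -176.8 )
0.25
t 22.5 shift mm [ 1.1 -1.4 18.2] jaw now -171.5 turn 6.1 q6 -0.18 (other turn -173.9 )
0.2
t 22.5 shift mm [ 1.1 -2.4 22.1] jaw now -171.5 turn 9.0 q6 -0.18 (other turn -171.0 )
0.15
t 22.5 shift mm [ 1.1 -3.7 26. ] jaw now -171.5 turn 11.8 q6 -0.18 (other turn -168.2 )
0.1
t 22.5 shift mm [ 1.1 -5.1 29.7] jaw now -171.5 turn 14.7 q6 -0.18 (other turn -165.3 )
0.05
t 22.5 shift mm [ 1.2 -6.7 33.4] jaw now -171.5 turn 17.6 q6 -0.18 (other turn -162.4 )
0
t 22.5 shift mm [ 1.2 -8.5 37. ] jaw now -171.5 turn 20.4 q6 -0.18 (other turn -159.6 )
```

send_rows(
  plan=[
    [0,0,6,0],
    [0,-0.3,12,2],
    [0,-1,16,5],
    [0,-2,20,8],
    [0,-3,24,10],
  ],
)

```text
time_s: 23.0
position: [0.564, -0.0028, 0.1586]
orientation: [-2.21, 0.031, 2.204]
force: [3.1, -0.9, -2.0]
width: 0.0353
```

Run:
```python
from h import *
rep()
for g in (.15,.1,.05,0):
  p=fx(.08,g)-.0105*np.array([np.cos(YAW+g),np.sin(YAW+g)]);print(g);to([*p,.155],np.degrees(YAW+g))
```

```text
t 23.0 pos [563.97  -2.85 158.6 ] w 35.31 F [ 3.1  -0.93 -1.99] Ftool [ 2.    0.85 -3.12] M [-0.562 -0.925 -0.044] jaw 178.4 q6 -0.371 tau6 0.445
0.15
t 23.0 shift mm [ 3.6 -0.3  3.6] jaw now 178.4 turn 1.7 q6 -0.371 (other turn -178.3 )
0.1
t 23.0 shift mm [ 3.6 -1.   7.5] jaw now 178.4 turn 4.6 q6 -0.371 (other turn -175.4 )
0.05
t 23.0 shift mm [ 3.6 -2.  11.5] jaw now 178.4 turn 7.4 q6 -0.371 (other turn -172.6 )
0
t 23.0 shift mm [ 3.6 -3.1 15.3] jaw now 178.4 turn 10.3 q6 -0.371 (other turn -169.7 )
```

send_rows(
  plan=[
    [0,-0.3,4,2],
    [0,-1,8,5],
  ],
)

```text
time_s: 23.2
position: [0.556, -0.0016, 0.1586]
orientation: [-2.165, 0.124, 2.159]
force: [2.8, -1.2, -2.0]
width: 0.0347
```

```bash
python3 -c "
from h import *
rep()"
```

```text
t 23.2 pos [555.98  -1.62 158.6 ] w 34.69 F [ 2.83 -1.23 -2.02] Ftool [ 2.03  0.9  -2.95] M [-0.254 -0.943  0.016] jaw 173.43 q6 -0.465 tau6 1.175
```

send_rows(
  plan=[
    [0,-0.3,1.5,1],
    [0,-0.7,3,2],
  ],
)

```text
time_s: 23.4
position: [0.553, -0.0008, 0.1586]
orientation: [-2.147, 0.159, 2.142]
force: [3.5, -3.2, 0.8]
width: 0.0351
```

```bash
python3 -c "
from h import *
rep()"
```

```text
t 23.4 pos [553.03  -0.8  158.56] w 35.08 F [ 3.51 -3.23  0.83] Ftool [-0.83  2.68 -3.95] M [-1.029 -0.904 -0.059] jaw 171.52 q6 -0.502 tau6 0.3
```

send_rows(
  plan=[
    [0,-0.2,1,0.7],
    [0,-0.4,2,1.4],
  ],
)

```text
time_s: 23.6
position: [0.5511, 0.0002, 0.1582]
orientation: [-2.133, 0.184, 2.129]
force: [2.8, -1.2, 2.8]
width: 0.035
```

```bash
python3 -c "
from h import *
rep()"
```

```text
t 23.6 pos [5.5108e+02 1.9000e-01 1.5817e+02] w 35.0 F [ 2.75 -1.25  2.82] Ftool [-2.81  0.75 -2.93] M [-0.633 -0.91  -0.077] jaw 170.1 q6 -0.529 tau6 0.245
```

send_rows(
  plan=[
    [0,-0.2,1,0.7],
  ],
)

```text
time_s: 23.7
position: [0.55, 0.0007, 0.1579]
orientation: [-2.125, 0.197, 2.123]
force: [2.4, -0.5, 2.4]
width: 0.0348
```

```bash
python3 -c "
from h import *
rep()"
```

```text
t 23.7 pos [549.98   0.66 157.93] w 34.8 F [ 2.44 -0.52  2.37] Ftool [-2.37  0.06 -2.49] M [-0.525 -0.946  0.007] jaw 169.38 q6 -0.543 tau6 0.251
```

send_rows(
  plan=[
    [0,0,1,0.4],
    [0,0,2,0.8],
  ],
)

```text
time_s: 23.9
position: [0.548, 0.0011, 0.1578]
orientation: [-2.118, 0.211, 2.115]
force: [3.6, -1.3, 2.5]
width: 0.0347
```

```bash
python3 -c "
from h import *
rep()"
```

```text
t 23.9 pos [547.99   1.12 157.78] w 34.72 F [ 3.55 -1.27  2.53] Ftool [-2.53  0.54 -3.74] M [-0.284 -1.268  0.031] jaw 168.6 q6 -0.559 tau6 0.126
```

send_rows(
  plan=[
    [0,0,1,0.4],
  ],
)

```text
time_s: 24.0
position: [0.547, 0.0013, 0.1577]
orientation: [-2.114, 0.218, 2.112]
force: [4.0, -0.6, 3.7]
width: 0.0353
```

```bash
python3 -c "
from h import *
rep()"
```

```text
t 24.0 pos [547.01   1.35 157.75] w 35.27 F [ 3.99 -0.56  3.69] Ftool [-3.68 -0.27 -4.02] M [-1.700e-01 -1.493e+00  1.000e-03] jaw 168.2 q6 -0.567 tau6 0.132
```

send_rows(
  plan=[
    [0,0,1,0.4],
  ],
)

```text
time_s: 24.1
position: [0.5461, 0.0016, 0.1577]
orientation: [-2.11, 0.225, 2.108]
force: [4.6, 0.2, 2.8]
width: 0.0351
```

```bash
python3 -c "
from h import *
rep()"
```

```text
t 24.1 pos [546.12   1.58 157.74] w 35.09 F [4.64 0.16 2.77] Ftool [-2.76 -1.14 -4.5 ] M [-0.047 -1.736 -0.025] jaw 167.79 q6 -0.575 tau6 0.124
```

send_rows(
  plan=[
    [0,0,1,0.4],
    [0,0,2,0.8],
  ],
)

```text
time_s: 24.3
position: [0.5444, 0.0021, 0.1578]
orientation: [-2.103, 0.239, 2.099]
force: [7.7, 0.3, 1.8]
width: 0.0351
```

```bash
python3 -c "
from h import *
rep()"
```

```text
t 24.3 pos [544.41   2.08 157.78] w 35.06 F [7.72 0.25 1.76] Ftool [-1.75 -1.98 -7.47] M [ 1.900e-02 -2.245e+00  1.000e-03] jaw 166.99 q6 -0.591 tau6 0.115
```

send_rows(
  plan=[
    [0,0,1,0.7],
  ],
)

```text
time_s: 24.4
position: [0.5436, 0.0024, 0.1578]
orientation: [-2.096, 0.251, 2.092]
force: [7.8, 0.2, 1.1]
width: 0.0353
```

```bash
python3 -c "
from h import *
rep()"
```

```text
t 24.4 pos [543.61   2.41 157.76] w 35.32 F [7.75 0.25 1.14] Ftool [-1.12 -2.08 -7.47] M [ 0.183 -2.506  0.055] jaw 166.29 q6 -0.604 tau6 0.251
```

send_rows(
  plan=[
    [0,0,1,0.7],
  ],
)

```text
time_s: 24.5
position: [0.5429, 0.0028, 0.1578]
orientation: [-2.09, 0.263, 2.084]
force: [8.1, 0.2, 0.4]
width: 0.0353
```

```bash
python3 -c "
from h import *
rep()"
```

```text
t 24.5 pos [542.88   2.75 157.8 ] w 35.32 F [8.13 0.25 0.38] Ftool [-0.36 -2.27 -7.81] M [ 0.258 -2.75   0.031] jaw 165.59 q6 -0.618 tau6 0.183
```

send_rows(
  plan=[
    [0,0,1,0.5],
  ],
)

```text
time_s: 24.6
position: [0.5421, 0.0031, 0.1578]
orientation: [-2.085, 0.271, 2.079]
force: [8.4, -0.6, 0.1]
width: 0.0347
```

```bash
python3 -c "
from h import *
rep()"
```

```text
t 24.6 pos [542.1    3.09 157.79] w 34.74 F [ 8.37 -0.61  0.11] Ftool [-0.08 -1.56 -8.24] M [ 0.24  -3.155  0.11 ] jaw 165.09 q6 -0.628 tau6 0.08
```

send_rows(
  plan=[
    [0,0,1,0.5],
  ],
)

```text
time_s: 24.7
position: [0.5414, 0.0034, 0.1578]
orientation: [-2.08, 0.279, 2.074]
force: [10.0, 1.7, 0.3]
width: 0.0351
```

```bash
python3 -c "
from h import *
rep()"
```

```text
t 24.7 pos [541.37   3.4  157.81] w 35.07 F [10.03  1.71  0.26] Ftool [-0.22 -4.31 -9.22] M [ 0.173 -3.416  0.012] jaw 164.6 q6 -0.638 tau6 0.117
```

send_rows(
  plan=[
    [0,0,0.6,0.5],
  ],
)

```text
time_s: 24.8
position: [0.5409, 0.0036, 0.1578]
orientation: [-2.076, 0.288, 2.069]
force: [9.8, 1.6, -0.7]
width: 0.035
```

```bash
python3 -c "
from h import *
rep()"
```

```text
t 24.8 pos [540.93   3.65 157.82] w 35.03 F [ 9.75  1.64 -0.73] Ftool [ 0.77 -4.24 -8.93] M [ 0.273 -3.55   0.016] jaw 164.11 q6 -0.647 tau6 0.092
```

send_rows(
  plan=[
    [0,0,0.7,0],
    [0,0,0.7,0],
  ],
)

```text
time_s: 25.0
position: [0.5403, 0.0038, 0.1578]
orientation: [-2.076, 0.287, 2.069]
force: [10.0, 0.7, -0.9]
width: 0.035
```

```bash
python3 -c "
from h import *
rep()"
```

```text
t 25.0 pos [540.3    3.79 157.81] w 34.97 F [10.    0.72 -0.94] Ftool [ 0.97 -3.43 -9.41] M [ 0.197 -3.401  0.032] jaw 164.12 q6 -0.647 tau6 -0.067
```

send_rows(
  plan=[
    [0,0,-3,0],
    [0,0,-8,0],
    [0,0,-13,0],
    [0,0,-13,0],
  ],
)

```text
time_s: 25.4
position: [0.5507, -0.0009, 0.1568]
orientation: [-2.071, 0.291, 2.075]
force: [-0.7, -0.2, 0.5]
width: 0.035
```

```bash
python3 -c "
from h import *
rep()"
```

```text
t 25.4 pos [550.71  -0.87 156.77] w 35.03 F [-0.68 -0.21  0.45] Ftool [-0.45  0.38  0.6 ] M [ 0.031  0.036 -0.002] jaw 164.08 q6 -0.632 tau6 0.082
```

send_rows(
  plan=[
    [-20,0,0,0],
    [-45,0,0,0],
    [-80,0,0,0],
    [-90,0,0,0],
    [-90,0,0,0],
  ],
)

```text
time_s: 25.9
position: [0.5515, -0.0004, 0.249]
orientation: [-2.075, 0.288, 2.07]
force: [-0.8, -0.6, 0.0]
width: 0.0352
```

send_rows(
  plan=[
    [0,50,0,0],
    [0,100,0,0],
    [0,150,0,0],
    [0,200,0,0],
    [0,200,0,0],
  ],
)

```text
time_s: 26.4
position: [0.4932, -0.197, 0.2457]
orientation: [-2.066, 0.295, 2.074]
force: [-0.2, 0.8, -0.3]
width: 0.0354
```

Run:
```python
from h import *
import cv2
rep()
cv2.imwrite("pics/s8.png",cv2.resize(camera("scene")[130:240,270:390],None,fx=5,fy=5,interpolation=2)[:,:,::-1])
cv2.imwrite("pics/t8.png",cv2.resize(camera("top")[165:245,240:340],None,fx=7,fy=7,interpolation=2)[:,:,::-1])
```

```text
t 26.4 pos [ 493.24 -196.95  245.71] w 35.41 F [-0.21  0.83 -0.33] Ftool [ 0.33 -0.73  0.44] M [0.089 0.082 0.004] jaw 163.81 q6 -0.272 tau6 1.122
```

View pics/s8.png

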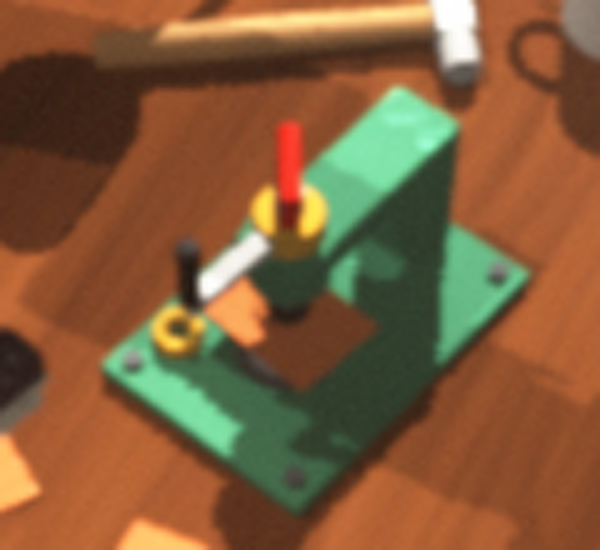

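View pics/t8.png

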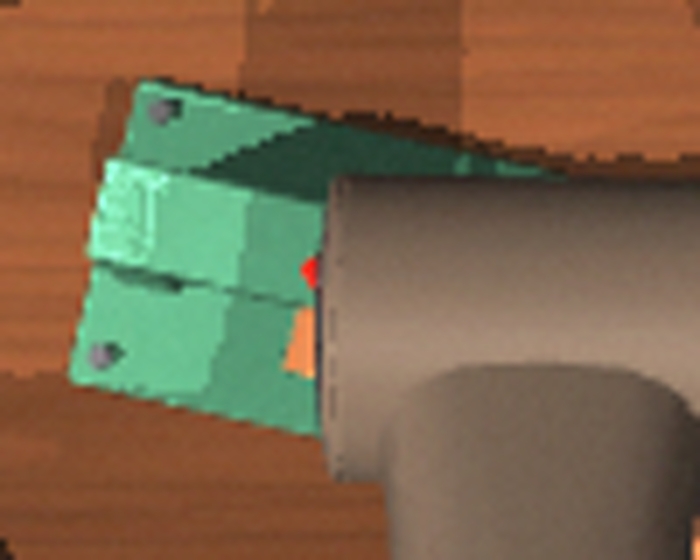

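Run:
```python
import cv2,numpy as np
ims=[cv2.imread(f"pics/{n}.png").astype(int) for n in("s7","s8")]
for i in ims:
    m=(i[...,2]>130)&(i[...,1]<70)&(i[...,0]<70); m[:100]=0;m[260:]=0;m[:,:240]=0;m[:,340:]=0
    ys,xs=np.nonzero(m);w=(i[ys,xs,2]-i[ys,xs,1]).astype(float)
    c=np.cov(xs,ys,aweights=w);e,v=np.linalg.eigh(c);print(len(xs),np.average(xs,weights=w),np.average(ys,weights=w),np.degrees(np.arctan2(v[1,1],v[0,1]))%180)
from h import *
S5=lambda x,y:(x/5+270-.4,y/5+130-.4)
q=ray("scene",S5(187,243),.19);print(q,np.arctan2(*(q[:2]-SP)[::-1])+np.pi/2-YAW)
```

```text
2023 287.9664958367975 158.19004616129152 90.16376092678614
1879 287.8930459007004 159.85187716420631 90.6089410174486
[0.55372633 0.00156327 0.19      ] -0.07401169995054974
```

The lever is back near its tight position at (187,243). The bar has turned by 0.5° or less since I set it. The ring and blank look undisturbed and nothing touches the arm, so I'll hand in.

send_rows(
  plan=[
    [0,0,0,0],
    [0,0,0,0],
  ],
)

```text
time_s: 26.7
position: [0.4964, -0.1918, 0.2469]
orientation: [-2.073, 0.288, 2.075]
force: [0.1, -0.5, -0.6]
width: 0.0354
```

```bash
python3 -c "
from h import *
rep();print(sign_off())"
```

```text
t 26.7 pos [ 496.37 -191.83  246.92] w 35.35 F [ 0.05 -0.53 -0.55] Ftool [ 0.55  0.5  -0.19] M [0.047 0.041 0.011] jaw 164.2 q6 -0.276 tau6 -0.008
the job is handed in; nothing more can be done
None
```

I slackened the lock nut, set the foot on the boss at an estimated 24–27 N, and tightened the nut again. The job was handed in at 26.7 s, and no verdict came back.

- **Slackening:** I pushed the lever to about -0.44 rad. Turning the adjuster dragged it back to about -0.36 rad, still well past the 0.2 rad that frees the adjuster.
- **Setting the foot:** I turned the adjuster clockwise by about 0.86 rad, backing off and coming forward again several times to find where the foot touches. It touches about 0.15 rad (0.9 mm) before the final setting. The highest load on the way was about 35 N at most, below the 55 N that dents the blank.
- **Tightening:** I pushed the post clockwise with 9.5–10 N along its circle and let go. The lever now stands about 0.07 rad past its starting direction.

**Last checks:**
- **Clamping force:** this is inferred from torque, not measured directly. The wrist sensor gives about 27 N and the joint-6 torque about 22–23 N, so the two disagree by a few newtons.
- **Bar after tightening:** in the last picture it had turned about 0.5° clockwise at most, which would add up to 2 N.
- **Scene:** the blank and ring look undisturbed, and the gripper is clear with near-zero force. That picture covered only the area around the fixture, so I did not look at the bystanders further off again.

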